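# Load the drill jig and hold its cover shut

## Robot

A 7-joint arm with a two-finger parallel gripper is mounted at the origin on a cart in front of the work surface, level with it; the furniture and walls round the work are solid. World frame = base frame: x ahead of the robot, y to its left, z up, the work surface at z = 0. Lengths are in m, angles in rad, forces in N, time in s.
With the tool pointing down it reaches from about 0.4 to 0.85 m from the base axis. Payload 6.9 kg.
Tool frame: the origin (TCP) lies on the front face of the gripper's body, between the roots of the fingers; the fingertips stand 73 mm ahead of it and the grasp point (between the pads) lies manip.pinch_z ahead of it (manip.pinch_z is the distance from the TCP to the grasp point, in m); z points along the fingers, y is the line along which they close (so a half turn about z gives the same grasp; the last joint's range is limited). The gripper opens to 85 mm and grips with 20 to 120 N. Pads are 22 mm wide; open, the fingers measure 114 mm over their backs; the gripper's body (76 mm by 85 mm) begins 54 mm behind the grasp point. The pads swing forward as they close: fully open they stand 13 mm farther back than shut.
Start: joints at [-1.141, 0.507, -0.238, 1.5, 0.126, 1.149, -0.155], TCP at [0.199, 0.592, 0.304] pointing down, gripper open.
Joint ranges: [-3.08, 3.08], [-0.24, 2.05], [-1.43, 1.35], [0, 2.5], [-1.52, 4.66], [0.17, 1.96], [-2.89, 2.89]. Speed limits (rad/s): [2.39, 2.39, 3.14, 3.14, 3.14, 3.14, 3.14].

## Interface

Orientations are given as a unit quaternion [x, y, z, w].
In Python, from station import manip gives the robot as it stands.
- The arm moves only by the tool arm_command, never from a script. Its argument "series" is a list of rows, each a list of 6 numbers: the shift along the world's x, y, z in units of 0.03 m (1.0 is 0.03 m), then the turn, a rotation vector about the world's x, y, z in units of 8 degrees (1.0 is 8 degrees). In form: [[dx, dy, dz, wx, wy, wz], ...]. A call has 1 to 12 rows; each row shifts and turns the commanded pose from where the row before left it; what a row does not reach is not made up. A row lasts 1/8 s, in which the tool goes at most 62.5 mm and 10.7 degrees, less where a joint would pass 70% of its speed; a pose out of reach is approached as far as the arm can. A call with a number of a shift or a turn outside -1 to 1 is refused whole. A call with a gripper value outside its range is refused whole. "fingers" is the opening, from -1 (shut) to 1 (fully open), set as the call begins (left out, the last holds). The fingers move at their own pace and stop on an object; the grip force is fixed at half the most. Time passes only in rows, so rows that do not move let the fingers close. It gives the time, the measured TCP pose, the force, the opening and the grip force at its end, in the units of the state.
- manip.read_state(): the state, without advancing time (a new reading comes with each control period).
- manip.snapshot(name): name is "side" or "top"; returns the picture (384x512x3 uint8, red, green, blue); there is no depth.
- manip.get_calibration(name): a dict with "K" (3x3 intrinsics, pixels), "R" (3x3) and "t" (3): a world point X has camera coordinates R X + t. Camera axes: x right, y down, z forward; pixel columns grow to the right and rows downward; lengths in m; the calibration is good to about 2 mm. A picture is of the moment at which its call begins. get_calibration takes no time and is no camera call.
- manip.finish_job(): hands the job in; it is judged then, once.
The state is a dict: "t": time; "joint_positions": joint angles; "joint_vel": joint speeds; "joint_torque": joint torques, N m; "tool_pos": TCP position; "tool_rot": TCP orientation; "wrist_force": force on the tool from outside, world axes, zero at the start; "ft_torque": the same for the moment, N m; "width": opening from 0.0 (shut) to 1.0 (fully open); "finger_force": force on a finger pad.
Only numpy, scipy, OpenCV 4.12 (cv2) and the standard library are available. Lean on these libraries where they do the work, as an engineer would, in place of code of your own. Each camera call takes 0.05 s, during which the arm holds its last target. There are 200 camera calls.

## Task

Lay the brass bar in the nest of the drill jig, then set the aluminium clamp cover between the jig's cheeks, red-dot end towards the pin, and slide it along them until the blind bore in its underside drops over the locating pin. Press the cover down against the spring until it sits flush on the jig, and finish while still holding it pressed shut, so that the bar's end can be drilled through the brass bush in the jig's front. Leave the other things on the bench where they are.

Things in the scene. Friction and masses are not known exactly. Their poses are not given: they have to be found in the camera images.
- jig: Fixed steel drill jig. Origin: underside centre; x along its channel towards the pin end, z up. Base plate 132x90x8 mm with two blocks 80 mm wide at x -62 to -29 and 5 to 62 mm; their tops, z 24 mm, are the landing face for the cover. Between them a cross slot (floor z 8 mm, full width) leaves finger room beside the bar. Cheeks on the blocks: inner faces y +-31.5 mm to z 39, flared lips to z 45.
- nest (a point): Where the bar's underside centre goes: nest centre (jig x -12, y 0 mm), on top of the raised sprung ejector pad (28x13 mm), 21 mm above the bench. The nest is a pocket 60x28 mm, its ends sunk into both blocks; the bar's length lies along x, either way round. There the bar's ends sit 3 mm deep in the pockets and its top, 28 mm above the bench, stands 4 mm above the landing face.
- pin_slot (a point): Middle of the slot in the landing face (jig x 35, y 0, z 24 mm), axes as the jig. The steel locating pin is clamped in the slot, y 0, anywhere from -9 to +9 mm along x from here (for bars of other lengths). Its place is not reported: see it before covering it, or feel for it. Pin 10 mm thick, top 12 mm above the landing face, cone tip (2.5 mm high, 5.6 mm wide at top).
- cover: Clamp cover, loose: aluminium plate 110x60x18 mm (x, y, z), about 0.3 kg. Origin: centre of its underside; +x is the end with the red dot, the pin end. Height of its origin over the bench: 36 mm lying on the pin's top, 28 mm dropped over the pin onto the bar, 24 mm pressed flush. Closing the last 4 mm takes up to 13 N with its weight.
- cover_bore (a point): Mouth of the cover's blind bore, in its underside at x 35, y 0 mm (not seen from above): 12 mm wide, 14 mm deep, edge slightly broken, a loose fit on the pin. The cover is 60 mm wide, the channel 63 mm.
- cover_grip (a point): Centre of the black bar grip on top of the cover (cover x -9, y 0, z 32 mm): 14x44x28 mm (x, y, z), lying across the cover, from the plate's top at z 18 to z 46 mm. Grip it from above across its 14 mm thickness (fingers in front and behind, closing along the cover's x).
- blank: Brass bar (pendant blank), loose, 56 x 24 x 7 mm (x, y, z), about 80 g. Origin: centre of its underside; x along its length.
- ejector (a joint): Travel of the sprung ejector pad under the bar, in m: 0 = up (also when only the bar and the loose cover lie on it), about 0.004 = the cover pressed flush. The spring pushes it up again when the cover is let go.
- beaker: Bystander: glass beaker, 76 mm wide, 65 mm high; origin centre of its underside.
- burs: Bystander: yellow bur stand 79 x 108 x 69 mm full of burs; origin centre of its underside.
- pliers: Bystander: black-handled round pliers, 53 x 144 x 10 mm, lying flat, length along its y; origin centre of its underside.
- tweezers: Bystander: cross-lock tweezers with red sleeves, 19 x 150 x 9 mm, lying flat, length along its y; origin centre of its underside.
- clamp: Bystander: wooden ring clamp, 22 x 120 x 22 mm, length along its y; origin centre of its underside.
- measure: Bystander: vernier caliper, 63 x 195 x 8 mm, lying flat, length along its y; origin centre of its underside.

How it is judged:
On the way, in this order (a step that is already met when the one before it is completed fails the run):
1. the brass bar lies level in the nest on the ejector pad, let go (x of blank in the frame of jig between -0.016 and -0.008 m and y of blank in the frame of jig between -0.004 and 0.004 m and z of blank in the frame of jig between 0.014 and 0.0225 m and angle between blank's own z axis and vertical below 0.05 rad and contact force between the fingers and blank below 0.3 N), for 0.2 s.
2. the cover, between the cheeks and the right way round, has dropped over the pin (x of cover in the frame of jig between -0.012 and 0.012 m and y of cover in the frame of jig between -0.003 and 0.003 m and z of cover in the frame of jig below 0.0305 m and angle between the x axis of cover and the x axis of jig, either way round below 0.07 rad), for 0.1 s.
At the end, for the whole second after the job is handed in: Cover over the pin between the cheeks, within 1.5 mm of flush on the landing face and 0.03 rad of level, the bar level in the nest beneath, the ejector pad pushed down over 3 mm; the fingers still on the cover (over 4 N) through the last second, all at rest (x of cover in the frame of jig between -0.012 and 0.012 m and y of cover in the frame of jig between -0.003 and 0.003 m and z of cover in the frame of jig below 0.0255 m and angle between the x axis of cover and the x axis of jig, either way round below 0.07 rad and angle between cover's own z axis and vertical below 0.03 rad and value of joint ejector above 0.003 m and contact force between the fingers and cover above 4 N and x of blank in the frame of jig between -0.016 and -0.008 m and y of blank in the frame of jig between -0.004 and 0.004 m and angle between blank's own z axis and vertical below 0.05 rad and linear speed of cover below 0.02 m/s); the arm keeps its last pose, push and grip.
It fails at once if a bystander (beaker, bur stand, pliers, tweezers, ring clamp or caliper) is moved more than 20 mm (distance of any of beaker, burs, pliers, tweezers, clamp, measure from where it was at the start of the episode above 0.02 m).
It also fails if it takes over 61 s, if anything falls off the work surface, if the arm or the gripper's body presses on something with over 40 N, if the wrist force passes 120 N, or if a joint passes its speed limit or range.

## Working session

There is one attempt and no reset: what is moved stays moved. The work goes in short steps, Python scripts to look and compute and a tool call to move; the robot and the scene stay as the last step left them, time stands still between calls to the robot, and variables do not carry over. Pictures are saved under pics/ and viewed, at most 10 in all, crops included, and the job is handed in when it is done.

Besides the shell and the picture viewer there is one more tool, called after "Request:" by a JSON object that holds its "api" and its "payload". arm_command: Moves the arm, as the interface text tells. Its arguments: {"type":"object","properties":{"series":{"type":"array"},"fingers":{"type":"number"}},"required":["series"]}

```bash
mkdir -p pics; python3 - <<'E'
from station import manip
import cv2
for n in("top","side"):
    cv2.imwrite(f"pics/{n}0.png",cv2.resize(manip.snapshot(n)[:,:,::-1],(800,600),interpolation=cv2.INTER_CUBIC))
    c=manip.get_calibration(n);print(n,c["K"],c["R"],c["t"])
s=manip.read_state();print(s,manip.pinch_z)
E
```

```text
top [[404.01113997   0.         253.31453137]
 [  0.         404.01113997 192.90594411]
 [  0.           0.           1.        ]] [[ 0.003713   -0.99990773  0.01306699]
 [-0.99766488 -0.0045952  -0.06814451]
 [ 0.06819827 -0.01278345 -0.99758989]] [0.04748563 0.49924425 1.41300907]
side [[425.58377196   0.         257.87239272]
 [  0.         425.58377196 192.86711977]
 [  0.           0.           1.        ]] [[-0.38537732 -0.92275271  0.00342859]
 [-0.60745542  0.25089652 -0.75369016]
 [ 0.69460942 -0.29253781 -0.65722096]] [0.25747614 0.32503804 1.26820018]
{'t': 0.1, 'joint_positions': array([-1.14050123,  0.50826216, -0.23754189,  1.50104209,  0.12572022,
        1.14892074, -0.15477392]), 'joint_vel': array([-0.00013966, -0.00219574, -0.00045934, -0.00433494, -0.0004308 ,
       -0.0007591 ,  0.001263  ]), 'joint_torque': array([-4.29809239e-03, -6.21834183e+01, -2.19372600e+00, -2.50205147e+01,
        1.28139331e-02,  7.86344230e-03, -3.67566611e-05]), 'tool_pos': array([0.1994055 , 0.59197481, 0.30310849]), 'tool_rot': array([ 1.61656873e-01,  9.86846686e-01, -8.12922744e-04, -1.10108053e-04]), 'wrist_force': array([-0.24662446,  0.00669737, -1.12601851]), 'ft_torque': array([ 0.01943786, -0.01755757, -0.01635225]), 'finger_force': 0.0, 'width': 0.9970391442267201} 0.0539
```

View pics/top0.png

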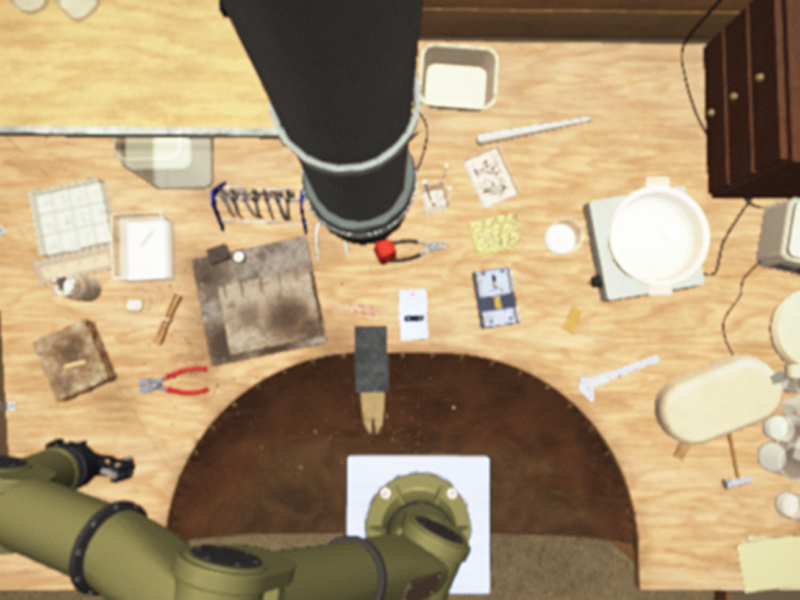

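View pics/side0.png

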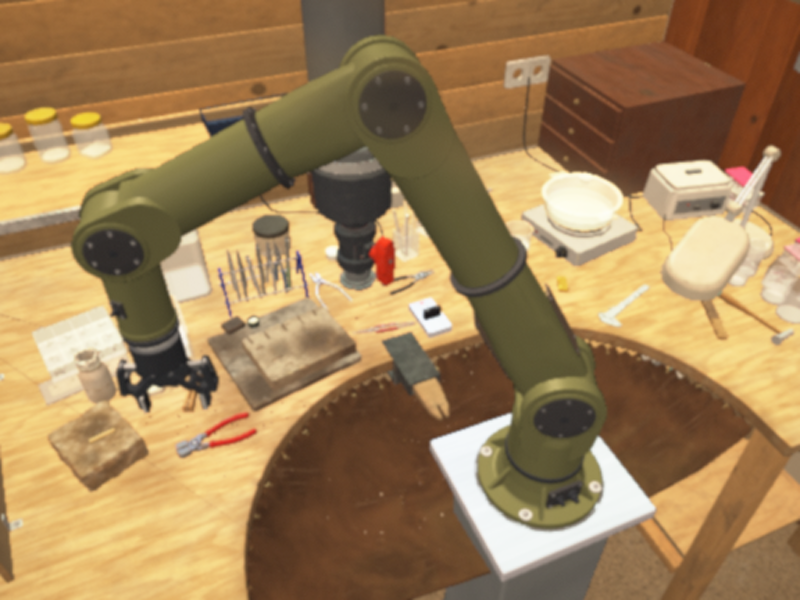

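The top view shows the jig near (497,297), the cover with its black grip near (413,313), and the brass bar near (572,319). The beaker is at (562,237) and the bur stand at (495,233). I'll zoom in on that area.

```bash
cat > h.py <<'E'
from station import manip
import numpy as np, cv2
def px2w(n,u,v,z):   # native pixel -> world at height z
    c=manip.get_calibration(n);R,t,K=map(np.array,(c["R"],c["t"],c["K"]))
    o=-R.T@t; d=R.T@np.linalg.inv(K)@[u,v,1]
    return o+d*(z-o[2])/d[2]
def w2px(n,X):
    c=manip.get_calibration(n);p=c["K"]@(np.array(c["R"])@X+c["t"]);return p[:2]/p[2]
def crop(n,x0,y0,w,h,s,f):
    im=manip.snapshot(n)[:,:,::-1]; cv2.imwrite(f,cv2.resize(im[y0:y0+h,x0:x0+w],None,fx=s,fy=s,interpolation=cv2.INTER_CUBIC))
    return im
E
python3 - <<'E'
from h import *
a=manip.snapshot("top")[:,:,::-1];b=manip.snapshot("side")[:,:,::-1]
cv2.imwrite("pics/raw_top.png",a)
A=cv2.resize(a[160:230,245:385],(800,400),interpolation=cv2.INTER_CUBIC)
cv2.imwrite("pics/c1.png",A)
for n,u,v,z in(("jig",497,297,.03),("cov",413,313,.02),("bar",572,319,.0)):print(n,px2w("top",u*.64,v*.64,z),w2px("side",px2w("top",u*.64,v*.64,z))/.64)
E
```

```text
jig [ 0.50913933 -0.17789556  0.03      ] [493.58474725 280.65785971]
cov [0.47278294 0.01068121 0.02      ] [430.48210936 312.06359148]
bar [ 0.46159079 -0.35527904  0.        ] [562.97611577 283.87526464]
```

View pics/c1.png

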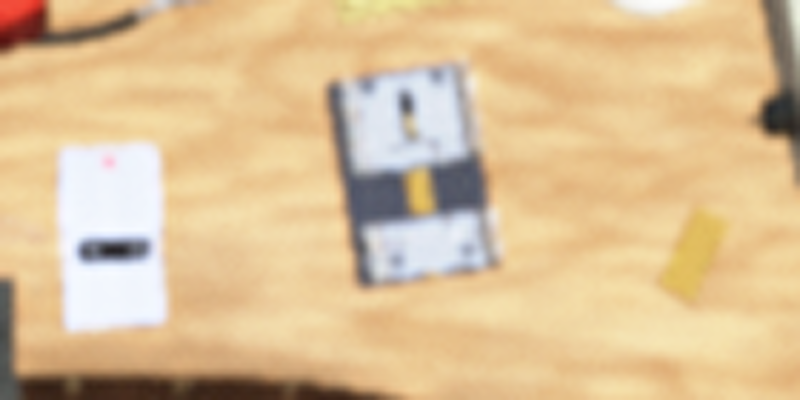

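The cover's red dot is at crop (110,162), so its +x points away from the robot. The jig's pin slot is at (408,114), also at the far end. The ejector pad is at (420,192), and the bar lies at about (695,252), tilted. Next I'll segment these and convert them to poses.

```bash
cat > seg.py <<'E'
from h import *
im=cv2.imread("pics/raw_top.png")
S=6;X0,Y0=245,160
c=cv2.resize(im[160:230,245:385],None,fx=S,fy=S,interpolation=cv2.INTER_CUBIC)
nat=lambda p:((p[0]+.5)/S-.5+X0,(p[1]+.5)/S-.5+Y0)
hsv=cv2.cvtColor(c,cv2.COLOR_BGR2HSV)
def rect(mask,name,z,box):
    m=np.zeros_like(mask);x,y,w,h=[int(q*S/5.714) for q in box];m[y:y+h,x:x+w]=mask[y:y+h,x:x+w]
    n,l,st,_=cv2.connectedComponentsWithStats(m);k=1+st[1:,4].argmax()
    ct=max(cv2.findContours((l==k).astype('uint8'),0,1)[0],key=cv2.contourArea)
    b=cv2.boxPoints(cv2.minAreaRect(ct));W=np.array([px2w("top",*nat(p),z)[:2] for p in b])
    e=[W[1]-W[0],W[2]-W[1]];L=[np.linalg.norm(q) for q in e];i=int(np.argmax(L));a=np.degrees(np.arctan2(e[i][1],e[i][0]))
    print(name,"c",W.mean(0).round(4),"len",np.round(sorted(L),4),"yaw",round((a+90)%180-90,1))
if __name__=="__main__":
    for s in(140,155,165): rect((hsv[...,1]>s).astype('uint8'),f"bar{s}",.007,(640,190,110,130))
    for s in(80,110,140): rect((hsv[...,1]>s).astype('uint8'),f"pad{s}",.021,(395,160,50,65))
    w=((hsv[...,1]<45)&(hsv[...,2]>150)).astype('uint8'); rect(w,"cover",.018,(40,130,150,215))
    for v in(60,90,110): rect((hsv[...,2]<v).astype('uint8'),f"grip{v}",.046,(65,220,100,60)); rect((hsv[...,2]<v).astype('uint8'),f"slot{v}",.024,(390,85,35,60)); rect((hsv[...,2]<v).astype('uint8'),f"cross{v}",.016,(330,140,170,100))
    for n,p,z in (("TL",(330,82),.008),("TR",(466,64),.008),("BL",(362,285),.008),("BR",(497,267),.008)):
        print(n,px2w("top",245+p[0]/5.714-.5,160+p[1]/5.714-.5,z)[:2].round(4))
E
python3 seg.py
```

```text
bar140 c [ 0.4615 -0.3525] len [0.0199 0.0486] yaw -27.3Traceback (most recent call last):
  File "seg.py", line 15, in <module>
    for s in(140,155,165): rect((hsv[...,1]>s).astype('uint8'),f"bar{s}",.007,(640,190,110,130))
                           ~~~~^^^^^^^^^^^^^^^^^^^^^^^^^^^^^^^^^^^^^^^^^^^^^^^^^^^^^^^^^^^^^^^^^
  File "seg.py", line 9, in rect
    n,l,st,_=cv2.connectedComponentsWithStats(m);k=1+st[1:,4].argmax()
                                                     ~~~~~~~~~~~~~~~^^
ValueError: attempt to get argmax of an empty sequence
```

```bash
sed -i 's/(140,155,165)/(110,120,130,140)/; s/;k=1+st/\n    if n<2: return print(name,"none")\n    k=1+st/' seg.py; python3 seg.py
```

```text
bar110 c [ 0.4602 -0.356 ] len [0.0359 0.0584] yaw -29.3
bar120 c [ 0.4611 -0.3539] len [0.0276 0.0556] yaw -27.3
bar130 c [ 0.4612 -0.3531] len [0.0239 0.0524] yaw -27.3
bar140 c [ 0.4615 -0.3525] len [0.0199 0.0486] yaw -27.3
pad80 c [ 0.4989 -0.1788] len [0.0167 0.0269] yaw 9.4
pad110 c [ 0.4987 -0.1791] len [0.0138 0.0239] yaw 10.9
pad140 c [ 0.4979 -0.179 ] len [0.0082 0.0185] yaw 10.9
cover c [0.4708 0.0118] len [0.0669 0.1169] yaw 2.3
grip60 c [0.461  0.0105] len [0.0029 0.0121] yaw -89.8
slot60 none
cross60 none
grip90 c [0.4613 0.0105] len [0.0058 0.0179] yaw -89.8
slot90 none
cross90 none
grip110 c [0.461  0.0099] len [0.0075 0.0225] yaw -89.8
slot110 c [ 0.5524 -0.1707] len [0.0018 0.0053] yaw -0.4
cross110 c [ 0.5013 -0.1522] len [0.0337 0.0419] yaw 8.9
TL [ 0.5688 -0.1254]
TR [ 0.5806 -0.2109]
BL [ 0.4418 -0.1448]
BR [ 0.4534 -0.2291]
```

Request:
{"api": "arm_command", "payload": {"series": [[0.4,-1,0,0,0,0],[0.4,-1,0,0,0,0],[0.4,-1,0,0,0,0],[0.4,-1,0,0,0,0],[0.4,-1,0,0,0,0],[0.4,-1,0,0,0,0],[0.4,-1,0,0,0,0],[0.4,-1,0,0,0,0],[0.4,-1,0,0,0,0],[0.4,-1,0,0,0,0],[0.4,-1,0,0,0,-0.5],[0.4,-1,0,0,0,-0.5]], "fingers": 0.2}}

```text
t: 1.7
tool_pos: [0.3437, 0.2312, 0.3039]
tool_rot: [0.231, 0.973, 0.0, 0.0]
wrist_force: [0.0, -1.2, -0.2]
width: 0.598
finger_force: 0.0
```

Request:
{"api": "arm_command", "payload": {"series": [[0.4,-1,0,0,0,0],[0.4,-1,0,0,0,0],[0.4,-1,0,0,0,0],[0.4,-1,0,0,0,0],[0.4,-1,0,0,0,0],[0.4,-1,0,0,0,0],[0.2,-1,0,0,0,0],[0.2,-1,0,0,0,0],[0.2,-1,0,0,0,0],[0,-1,0,0,0,0],[0,-1,0,0,0,0],[0,-1,0,0,0,0]]}}

```text
t: 3.2
tool_pos: [0.4333, -0.1286, 0.3039]
tool_rot: [0.23, 0.973, 0.0, -0.0]
wrist_force: [-0.3, 0.3, 0.3]
width: 0.598
finger_force: 0.0
```

Request:
{"api": "arm_command", "payload": {"series": [[0.1,-1,0,0,0,0],[0.2,-1,0,0,0,0],[0.2,-1,0,0,0,0],[0.2,-1,0,0,0,0],[0.2,-1,0,0,0,0],[0.2,-1,0,0,0,0],[0,0,0,0,0,0]]}}

```text
t: 4.08
tool_pos: [0.4661, -0.3099, 0.3034]
tool_rot: [0.232, 0.973, -0.001, -0.0]
wrist_force: [-0.4, 0.6, -0.5]
width: 0.599
finger_force: 0.0
```

```bash
python3 - <<'E'
from h import *
s=manip.read_state();print(s["joint_positions"].round(3),s["tool_pos"],s["tool_rot"],s["width"])
E
```

```text
[ 0.405  0.408  0.204  1.68  -0.091  1.063  1.74 ] [ 0.46609208 -0.30992809  0.30343539] [ 2.31672160e-01  9.72793722e-01 -5.76017835e-04 -2.29666475e-04] 0.5986785358014335
```

Request:
{"api": "arm_command", "payload": {"series": [[-0.1,-0.7,-1,0,0,0],[-0.05,-0.75,-1,0,0,0],[0,0,-1,0,0,0],[0,0,-1,0,0,0],[0,0,-1,0,0,0],[0,0,-1,0,0,0],[0,0,0,0,0,0]]}}

```text
t: 4.95
tool_pos: [0.4611, -0.3493, 0.1221]
tool_rot: [0.23, 0.973, 0.001, -0.002]
wrist_force: [0.3, 0.0, 0.6]
width: 0.601
finger_force: 0.0
```

```bash
python3 - <<'E'
from h import *
a=manip.snapshot("side")[:,:,::-1];b=manip.snapshot("top")[:,:,::-1]
u,v=w2px("side",np.array([.461,-.353,.03])).astype(int);U,V=w2px("top",np.array([.461,-.353,.03])).astype(int)
print(u,v,U,V)
f=lambda i,u,v:cv2.resize(i[v-40:v+40,u-35:u+35],(395,450),interpolation=cv2.INTER_CUBIC)
cv2.imwrite("pics/g1.png",np.hstack([f(a,u,v),f(b,U,V)]))
E
```

```text
361 176 367 203
```

View pics/g1.png

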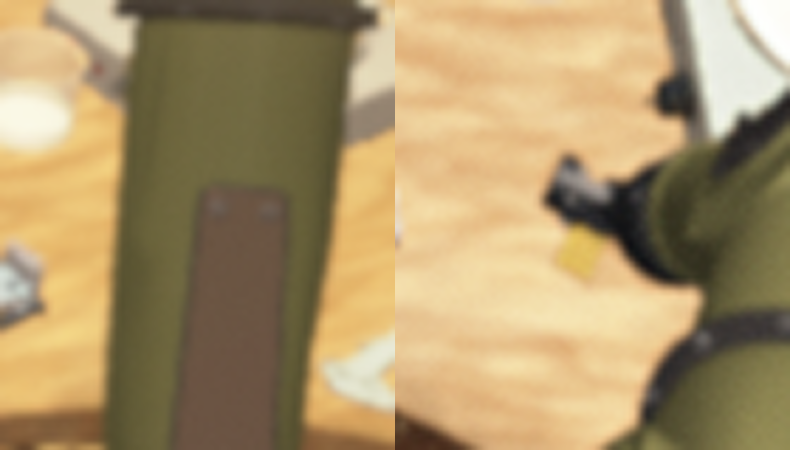

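The arm hides the bar in the side view. In the top view the gripper is over it, with the bar's near end visible at (578,250), as expected. I'll descend and grip.

Request:
{"api": "arm_command", "payload": {"series": [[0,0,-0.6,0,0,0],[0,0,-0.6,0,0,0],[0,0,-0.3,0,0,0],[0,0,0,0,0,0],[0,0,0,0,0,0],[0,0,0,0,0,0]]}}

```text
t: 5.8
tool_pos: [0.4623, -0.3514, 0.0796]
tool_rot: [0.23, 0.973, -0.0, 0.001]
wrist_force: [-0.5, -0.4, 0.1]
width: 0.598
finger_force: 0.0
```

Request:
{"api": "arm_command", "payload": {"series": [[0,0,-0.1,0,0,0],[0,0,0,0,0,0],[0,0,0,0,0,0],[0,0,0,0,0,0],[0,0,0,0,0,0]], "fingers": -0.7}}

```text
t: 6.42
tool_pos: [0.462, -0.3511, 0.076]
tool_rot: [0.23, 0.973, 0.0, 0.0]
wrist_force: [-1.4, 1.4, 4.9]
width: 0.247
finger_force: 58.9
```

Request:
{"api": "arm_command", "payload": {"series": [[0,0,0.5,0,0,0],[0,0,1,0,0,0],[0,0,1,0,0,0],[0,0,1,0,0,0],[0.2,0.95,0,0,0,0.75],[0.2,0.95,0,0,0,0.75],[0.2,0.95,0,0,0,0.75],[0.2,0.95,0,0,0,0.75],[0.2,0.95,0,0,0,0.75],[0.2,0.95,0,0,0,0.7],[0,0,0,0,0,0],[0,0,0,0,0,0]]}}

```text
t: 7.92
tool_pos: [0.498, -0.1802, 0.1809]
tool_rot: [-0.079, 0.997, -0.0, -0.0]
wrist_force: [-0.6, -0.6, -0.7]
width: 0.255
finger_force: 58.9
```

```bash
python3 - <<'E'
from h import *
s=manip.read_state();print(s["tool_pos"],s["tool_rot"],s["width"],s["wrist_force"],s["joint_positions"].round(2))
a=manip.snapshot("side")[:,:,::-1];b=manip.snapshot("top")[:,:,::-1]
X=np.array([.505,-.18,.06])
u,v=w2px("side",X).astype(int);U,V=w2px("top",X).astype(int)
print(u,v,U,V)
f=lambda i,u,v:cv2.resize(i[v-40:v+40,u-35:u+35],(395,450),interpolation=cv2.INTER_CUBIC)
cv2.imwrite("pics/g2.png",np.hstack([f(a,u,v),f(b,U,V)]))
E
```

```text
[ 0.4979928  -0.18017635  0.18085751] [-7.86983713e-02  9.96898435e-01 -2.55196467e-04 -1.02656424e-04] 0.2547238785537095 [-0.55560608 -0.63508303 -0.73594218] [ 0.29  0.5   0.01  1.92 -0.01  0.73  2.04]
317 174 320 190
```

View pics/g2.png

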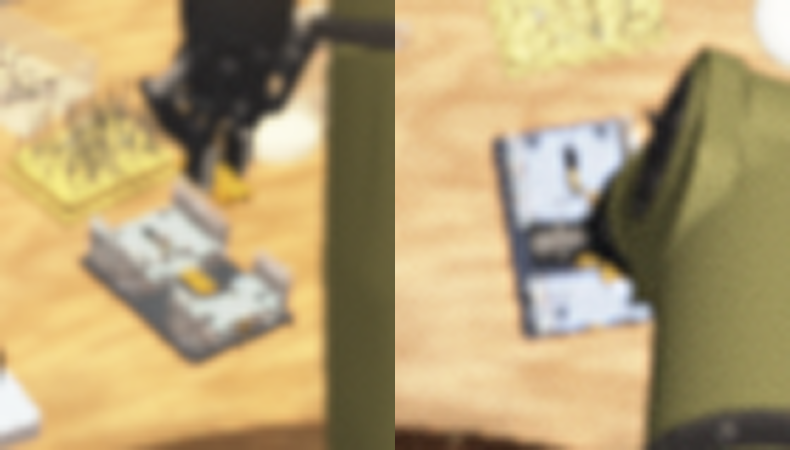

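```bash
python3 - <<'E'
from h import *
a=np.radians(9.05);ex=np.array([np.cos(a),np.sin(a),0]);ey=np.array([-ex[1],ex[0],0])
c=np.array([.498,-.1802,.181-.069])
for sx,sy in((-28,12),(-28,-12),(28,12),(28,-12)):
    X=c+ex*sx/1e3+ey*sy/1e3
    p=w2px("top",X);q=w2px("side",X)
    print(sx,sy,"top",((p[0]-285)*5.643+395).round(),((p[1]-150)*5.625).round(),"side",((q[0]-282)*5.643).round(),((q[1]-134)*5.625).round())
b=manip.snapshot("top")[:,:,::-1];a=manip.snapshot("side")[:,:,::-1]
f=lambda i,u,v,r:cv2.resize(i[v-r:v+r,u-r:u+r],(395,395),interpolation=cv2.INTER_CUBIC)
cv2.imwrite("pics/g3.png",np.hstack([f(a,322,165,20),f(b,320,196,20)]))
E
```

```text
-28 12 top 598.0 284.0 side 226.0 198.0
-28 -12 top 638.0 278.0 side 255.0 186.0
28 12 top 582.0 190.0 side 174.0 154.0
28 -12 top 622.0 184.0 side 202.0 143.0
```

View pics/g3.png

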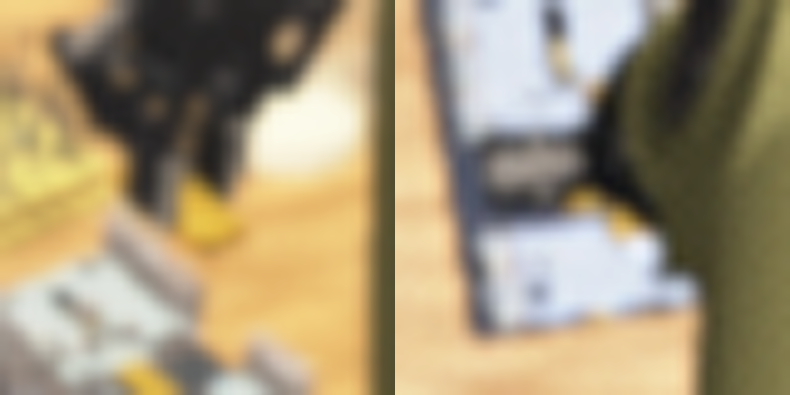

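In the side crop the bar's near end is at about (205,245)–(243,220), within 1–2 mm of the predicted position. I'll lower it into the nest.

Request:
{"api": "arm_command", "payload": {"series": [[0.03,0.04,-0.6,0,0,0],[0,0,-0.6,0,0,0],[0,0,-0.6,0,0,0],[0,0,-0.3,0,0,-0.05],[0,0,-0.2,0,0,0],[0,0,-0.1,0,0,0],[0,0,-0.1,0,0,0],[0,0,-0.1,0,0,0],[0,0,0,0,0,0],[0,0,0,0,0,0]]}}

```text
t: 9.38
tool_pos: [0.4989, -0.179, 0.103]
tool_rot: [-0.075, 0.997, -0.0, 0.0]
wrist_force: [0.4, 0.2, -0.1]
width: 0.245
finger_force: 58.9
```

Request:
{"api": "arm_command", "payload": {"series": [[0,0,-0.05,0,0,0],[0,0,-0.05,0,0,0],[0,0,-0.05,0,0,0],[0,0,0,0,0,0],[0,0,0,0,0,0]]}}

```text
t: 10.0
tool_pos: [0.4989, -0.179, 0.0984]
tool_rot: [-0.075, 0.997, -0.0, -0.0]
wrist_force: [0.1, -0.1, -0.3]
width: 0.25
finger_force: 58.9
```

Request:
{"api": "arm_command", "payload": {"series": [[0,0,-0.05,0,0,0],[0,0,0,0,0,0],[0,0,0,0,0,0]]}}

```text
t: 10.38
tool_pos: [0.499, -0.179, 0.097]
tool_rot: [-0.075, 0.997, -0.0, 0.0]
wrist_force: [-0.3, 0.2, 2.4]
width: 0.248
finger_force: 59.3
```

Request:
{"api": "arm_command", "payload": {"series": [[0,0,0,0,0,0],[0,0,0,0,0,0],[0,0,0,0,0,0],[0,0,0.3,0,0,0],[0,0,0.7,0,0,0],[0,0,1,0,0,0],[0,0,1,0,0,0],[0,0,1,0,0,0],[0,0,1,0,0,0]], "fingers": -0.25}}

```text
t: 11.5
tool_pos: [0.4987, -0.1789, 0.2486]
tool_rot: [-0.075, 0.997, -0.0, 0.0]
wrist_force: [0.1, -0.1, 0.7]
width: 0.373
finger_force: 0.0
```

Request:
{"api": "arm_command", "payload": {"series": [[-0.1,0.52,0,0,0,-1],[-0.1,0.52,0,0,0,-1],[-0.1,0.52,0,0,0,-1],[-0.1,0.52,0,0,0,-1],[-0.1,0.52,0,0,0,-1],[-0.1,0.53,0,0,0,-1],[-0.1,0.53,0,0,0,-1],[-0.1,0.53,0,0,0,-1],[-0.1,0.53,0,0,0,-1],[-0.1,0.53,0,0,0,-1],[-0.1,0.53,0,0,0,-1],[-0.1,0.53,0,0,0,-1]], "fingers": 0}}

```text
t: 13.0
tool_pos: [0.4627, 0.0109, 0.2475]
tool_rot: [0.693, 0.721, 0.0, -0.0]
wrist_force: [-0.2, 0.0, -0.8]
width: 0.498
finger_force: 0.0
```

```bash
python3 - <<'E'
from h import *
s=manip.read_state();print(s["tool_pos"],s["tool_rot"],s["width"],s["joint_positions"].round(2))
a=manip.snapshot("side")[:,:,::-1];b=manip.snapshot("top")[:,:,::-1]
cv2.imwrite("pics/raw_top2.png",b);cv2.imwrite("pics/raw_side2.png",a)
X=np.array([.511,-.177,.024])
u,v=w2px("side",X).astype(int);U,V=w2px("top",X).astype(int)
print(u,v,U,V)
f=lambda i,u,v,r:cv2.resize(i[v-r:v+r,u-r:u+r],(400,400),interpolation=cv2.INTER_CUBIC)
cv2.imwrite("pics/g4.png",np.hstack([f(a,u,v,25),f(b,U,V,25)]))
E
```

```text
[0.46266075 0.01091938 0.2474961 ] [ 6.92580393e-01  7.21340561e-01  4.39523378e-04 -3.05200376e-05] 0.49823348616271174 [-0.4   0.35  0.43  2.   -0.19  0.83  0.19]
315 180 317 189
```

View pics/g4.png

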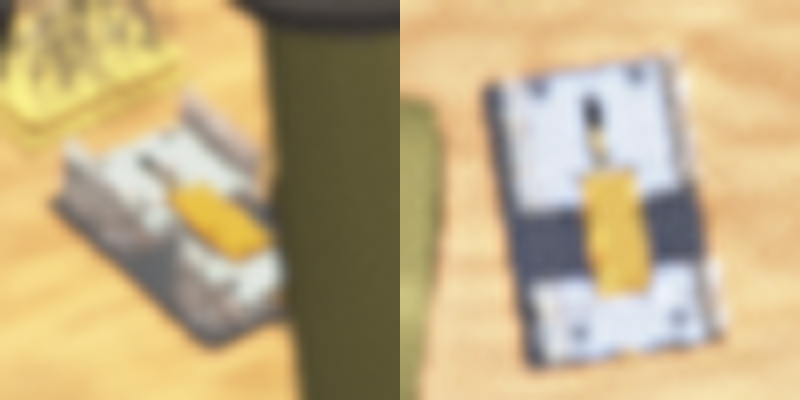

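The top crop shows the bar lying straight in the nest, centred at (616,232). The slot runs from about (592,95) to (600,165), and I'll now compare that with predicted slot and pin positions.

```bash
python3 - <<'E'
from h import *
import seg
b=cv2.imread("pics/raw_top2.png")
S=6;seg.c=cv2.resize(b[160:230,245:385],None,fx=6,fy=6,interpolation=cv2.INTER_CUBIC);hsv=cv2.cvtColor(seg.c,cv2.COLOR_BGR2HSV)
for s in(90,110,130): seg.rect((hsv[...,1]>s).astype('uint8'),f"bar{s}",.028,(390,125,70,110))
a=np.radians(8.6);ex=np.array([np.cos(a),np.sin(a)]);o=np.array([.4988,-.1789])+.012*ex
print("o",o)
for x,z in((21,24),(26,24),(26,36),(35,24),(35,36),(44,36),(44,24),(49,24)):
    p=w2px("top",np.r_[o+ex*x/1e3,z/1e3]);q=w2px("side",np.r_[o+ex*x/1e3,z/1e3]);print(x,z,((p[0]-291.5)*8+400).round(),((p[1]-163.5)*8).round(),"side",((q-[289.5,154.5])*8).round())
f=lambda i,X,Y,w,h:cv2.resize(i[Y:Y+h,X:X+w],(400,600),interpolation=cv2.INTER_LANCZOS4)
A=cv2.imread("pics/raw_side2.png")
cv2.imwrite("pics/g5.png",np.hstack([f(A,300,168,16,24),f(b,308,170,16,24)]))
E
```

```text
bar90 c [ 0.5002 -0.1796] len [0.027  0.0519] yaw 7.7
bar110 c [ 0.5    -0.1794] len [0.0249 0.0494] yaw 7.9
bar130 c [ 0.4999 -0.1794] len [0.0221 0.0465] yaw 7.2
o [ 0.51066508 -0.17710558]
21 24 601.0 163.0 side [181. 186.]
26 24 599.0 152.0 side [175. 180.]
26 36 604.0 150.0 side [177. 161.]
35 24 596.0 132.0 side [164. 170.]
35 36 601.0 129.0 side [166. 151.]
44 36 597.0 109.0 side [155. 142.]
44 24 593.0 112.0 side [153. 161.]
49 24 591.0 101.0 side [147. 155.]
```

View pics/g5.png

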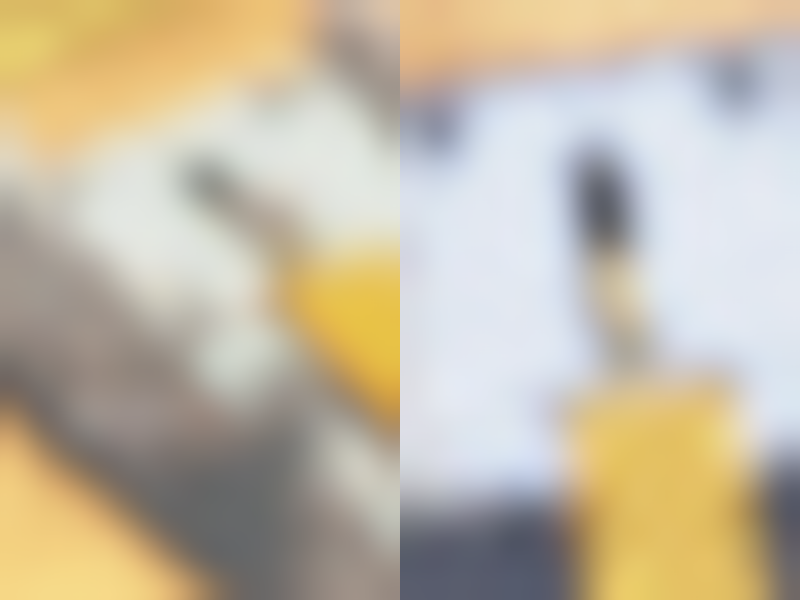

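The pin appears as the warm, bright section at g5 (617,285) in the slot. That puts it at about jig x 30–31, so the cover should drop at about cover x = -4 to -5. Next I'll grasp the cover.

Request:
{"api": "arm_command", "payload": {"series": [[-0.03,0,-1,0,0,0],[0,0,-1,0,0,0],[0,0,-1,0,0,0],[0,0,-1,0,0,0],[0,0,-0.6,0,0,0],[0,0,-0.3,0,0,0],[0,0,-0.15,0,0,0],[0,0,0,0,0,0],[0,0,0,0,0,0],[0,0,0,0,0,0]]}}

```text
t: 14.35
tool_pos: [0.4622, 0.0104, 0.0958]
tool_rot: [0.691, 0.723, 0.0, 0.0]
wrist_force: [-0.5, -0.3, 0.3]
width: 0.502
finger_force: 0.0
```

Request:
{"api": "arm_command", "payload": {"series": [[0,0,0,0,0,0],[0,0,0,0,0,0],[0,0,0,0,0,0],[0,0,0,0,0,0],[0,0,0,0,0,0]], "fingers": -1}}

```text
t: 14.98
tool_pos: [0.4623, 0.0103, 0.0958]
tool_rot: [0.691, 0.723, 0.0, 0.0]
wrist_force: [-0.1, 0.2, 4.8]
width: 0.155
finger_force: 59.7
```

Request:
{"api": "arm_command", "payload": {"series": [[0,0,0.3,0,0,0],[0,0,0.7,0,0,0],[0,0,1,0,0,0],[0,0,1,0,0,0],[0.15,-0.9,0,0,0,0.1],[0.15,-0.9,0,0,0,0.1],[0.15,-0.9,0,0,0,0.1],[0.15,-0.9,0,0,0,0.1],[0.15,-0.9,0,0,0,0.1],[0.15,-0.9,0,0,0,0.1],[0.15,-0.93,0,0,0,0.1],[0,0,0,0,0,0]]}}

```text
t: 16.48
tool_pos: [0.493, -0.1821, 0.1856]
tool_rot: [0.656, 0.755, -0.001, 0.0]
wrist_force: [-0.4, 1.0, -1.7]
width: 0.15
finger_force: 58.7
```

Request:
{"api": "arm_command", "payload": {"series": [[0,0,0,0,0,0],[0,0,0,0,0,0]]}}

```text
t: 16.73
tool_pos: [0.4933, -0.1784, 0.1853]
tool_rot: [0.654, 0.756, 0.0, -0.0]
wrist_force: [0.1, -0.1, -2.7]
width: 0.15
finger_force: 58.7
```

```bash
python3 - <<'E'
from h import *
s=manip.read_state();print(s["tool_pos"],s["tool_rot"],s["width"],s["wrist_force"])
a=manip.snapshot("side")[:,:,::-1];b=manip.snapshot("top")[:,:,::-1]
cv2.imwrite("pics/raw_top3.png",b)
u,v=315,172;U,V=317,187
f=lambda i,u,v,r:cv2.resize(i[v-r:v+r,u-r:u+r],(400,400),interpolation=cv2.INTER_CUBIC)
cv2.imwrite("pics/g6.png",np.hstack([f(a,u,v,25),f(b,U,V,25)]))
p=s["tool_pos"];q=s["tool_rot"];th=np.arctan2(2*q[1]**2-1,2*q[0]*q[1]);print("yaw",np.degrees(th))
ex=np.array([np.cos(th),np.sin(th),0]);ey=np.array([-ex[1],ex[0],0])
c=p.copy();c[2]-=.0958-.018;c+=ex*.009
for x,y in((55,30),(55,-30),(-55,30),(-55,-30),(-9,0)):
    X=c+ex*x/1e3+ey*y/1e3;k=w2px("top",X);l=w2px("side",X);print(x,y,"top",((k-[U-25.5,V-25.5])*8+[400,0]).round(),"side",((l-[u-25.5,v-25.5])*8).round())
E
```

```text
[ 0.49331574 -0.1784241   0.18533702] [ 6.54300988e-01  7.56234082e-01  8.81823030e-05 -4.70688318e-04] 0.14962268591770958 [ 0.09990401 -0.05222396 -2.67663273]
yaw 8.266638787094088
55 30 top [552. 111.] side [112. 105.]
55 -30 top [694.  91.] side [213.  67.]
-55 30 top [592. 372.] side [252. 230.]
-55 -30 top [735. 352.] side [356. 188.]
-9 0 top [646. 253.] side [244. 156.]
```

View pics/g6.png

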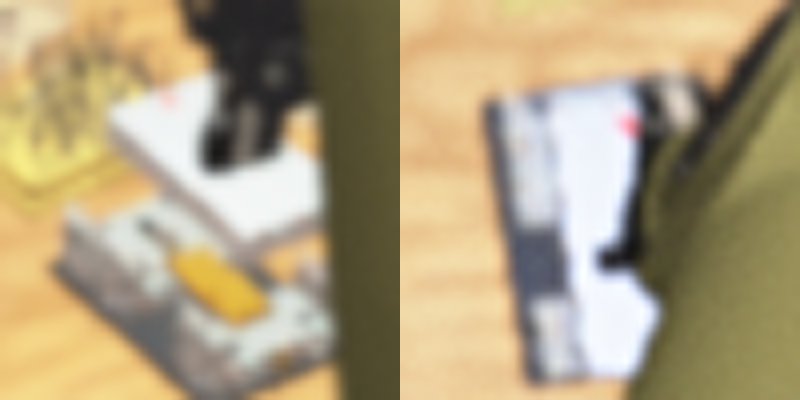

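```bash
python3 - <<'E'
from h import *
b=cv2.imread("pics/raw_top3.png");g=cv2.cvtColor(b,cv2.COLOR_BGR2GRAY).astype(float)
s=manip.read_state();p=s["tool_pos"].copy();th=np.radians(8.27)
ex=np.array([np.cos(th),np.sin(th)]);ey=np.array([-ex[1],ex[0]]);zt=p[2]-.0958+.018
nest=np.array([.499,-.179])
for v in(192,193,194,195,196):
    r=g[v,300:330];i=np.arange(8,18);k=i[np.argmax(r[i+1]-r[i])]
    seg=r[8:17];lo,hi=r[9:12].min(),r[14:17].max();m=(lo+hi)/2
    j=next(j for j in range(9,17) if r[j]<m<=r[j+1] );u=300+j+(m-r[j])/(r[j+1]-r[j])
    X=px2w("top",u,v,zt)[:2]
    print(v,round(u,2),"edge y rel TCP mm",((X-p[:2])@ey*1e3).round(1),"edge y rel jig",((X-nest)@ey*1e3).round(1))
# red dot
h=cv2.cvtColor(b,cv2.COLOR_BGR2HSV);m=((h[...,0]>165)|(h[...,0]<8))&(h[...,1]>60);ys,xs=np.nonzero(m[168:185,315:328]);
print("dot",xs.mean()+315,ys.mean()+168,[(px2w("top",xs.mean()+315,ys.mean()+168,zt)[:2]-p[:2])@e*1e3 for e in(ex,ey)])
o=cv2.imread("pics/raw_top.png");h=cv2.cvtColor(o,cv2.COLOR_BGR2HSV);m=((h[...,0]>165)|(h[...,0]<8))&(h[...,1]>30);ys,xs=np.nonzero(m[182:194,258:272]);d=px2w("top",xs.mean()+258,ys.mean()+182,.018)[:2];e=np.array([np.cos(.045),np.sin(.045)])
print("dot0",d,(d-[.4708,.0118])@e,(d-[.4708,.0118])@[-e[1],e[0]])
E
```

```text
192 311.95 edge y rel TCP mm 33.9 edge y rel jig 35.0
193 312.28 edge y rel TCP mm 33.3 edge y rel jig 34.4
194 312.51 edge y rel TCP mm 33.0 edge y rel jig 34.1
195 312.58 edge y rel TCP mm 33.3 edge y rel jig 34.4
196 312.57 edge y rel TCP mm 33.8 edge y rel jig 34.9
dot 320.5 177.5 [np.float64(52.106941630267805), np.float64(-1.6288964063348004)]
dot0 [0.51652727 0.01358577] 0.04576131343466693 -0.00027306608683646226
```

Request:
{"api": "arm_command", "payload": {"series": [[0.01,-0.06,-0.5,0,0,0],[0,0,-0.5,0,0,0],[0,0,-0.3,0,0,0],[0,0,-0.1,0,0,0],[0,0,-0.1,0,0,0],[0,0,0,0,0,0],[0,0,0,0,0,0],[0,0,0,0,0,0]]}}

```text
t: 17.82
tool_pos: [0.4939, -0.1814, 0.1406]
tool_rot: [0.655, 0.756, 0.0, 0.0]
wrist_force: [0.8, 0.1, -1.9]
width: 0.151
finger_force: 58.8
```

Request:
{"api": "arm_command", "payload": {"series": [[0,0,-0.1,0,0,0],[0,0,-0.05,0,0,0],[0,0,0,0,0,0],[0,0,0,0,0,0]]}}

```text
t: 18.32
tool_pos: [0.4938, -0.1814, 0.1358]
tool_rot: [0.655, 0.756, -0.0, -0.0]
wrist_force: [0.7, 0.3, -2.8]
width: 0.158
finger_force: 58.8
```

Request:
{"api": "arm_command", "payload": {"series": [[0,0,-0.05,0,0,0],[0,0,-0.04,0,0,0],[0,0,0,0,0,0],[0,0,0,0,0,0]]}}

```text
t: 18.82
tool_pos: [0.4937, -0.1813, 0.1331]
tool_rot: [0.655, 0.756, -0.0, -0.0]
wrist_force: [-0.5, 0.2, -3.0]
width: 0.148
finger_force: 58.7
```

Request:
{"api": "arm_command", "payload": {"series": [[0,0,-0.03,0,0,0],[0,0,-0.03,0,0,0],[0,0,0,0,0,0],[0,0,0,0,0,0]]}}

```text
t: 19.32
tool_pos: [0.4938, -0.1814, 0.1314]
tool_rot: [0.655, 0.756, 0.0, 0.0]
wrist_force: [-0.0, 0.9, -1.3]
width: 0.148
finger_force: 58.9
```

Request:
{"api": "arm_command", "payload": {"series": [[0,0,-0.03,0,0,0],[0,0,0,0,0,0],[0,0,0,0,0,0]]}}

```text
t: 19.7
tool_pos: [0.4941, -0.1813, 0.1306]
tool_rot: [0.655, 0.756, 0.0, 0.0]
wrist_force: [1.0, 0.8, 1.2]
width: 0.147
finger_force: 59.2
```

Request:
{"api": "arm_command", "payload": {"series": [[0.033,0.005,0,0,0,0],[0.033,0.005,0,0,0,0],[0,0,0,0,0,0],[0,0,0,0,0,0]]}}

```text
t: 20.2
tool_pos: [0.4955, -0.1811, 0.1303]
tool_rot: [0.655, 0.756, -0.0, -0.0]
wrist_force: [-0.7, 0.5, -2.3]
width: 0.148
finger_force: 58.7
```

Request:
{"api": "arm_command", "payload": {"series": [[0,0,-0.03,0,0,0],[0,0,0,0,0,0],[0,0,0,0,0,0]]}}

```text
t: 20.58
tool_pos: [0.4958, -0.181, 0.1295]
tool_rot: [0.655, 0.756, 0.0, -0.0]
wrist_force: [-0.0, 0.8, -3.2]
width: 0.155
finger_force: 58.8
```

Request:
{"api": "arm_command", "payload": {"series": [[0.033,0.005,0,0,0,0],[0.0,0.0,0,0,0,0],[0,0,0,0,0,0]]}}

```text
t: 20.95
tool_pos: [0.4966, -0.1809, 0.1295]
tool_rot: [0.655, 0.756, -0.0, -0.0]
wrist_force: [-0.7, 2.0, -2.6]
width: 0.151
finger_force: 58.7
```

Request:
{"api": "arm_command", "payload": {"series": [[0.033,0.005,0,0,0,0],[0.0,0.0,0,0,0,0],[0,0,0,0,0,0]]}}

```text
t: 21.32
tool_pos: [0.4977, -0.1807, 0.1295]
tool_rot: [0.655, 0.756, -0.0, -0.0]
wrist_force: [-0.4, 1.6, -3.5]
width: 0.15
finger_force: 58.7
```

Request:
{"api": "arm_command", "payload": {"series": [[0,0.02,-0.03,0,0,0],[0,0,-0.03,0,0,0],[0,0,0,0,0,0],[0,0,0,0,0,0]]}}

```text
t: 21.82
tool_pos: [0.4979, -0.1803, 0.1278]
tool_rot: [0.655, 0.756, 0.0, 0.0]
wrist_force: [0.2, 0.6, -2.9]
width: 0.151
finger_force: 58.9
```

Still free at a cover height of 32 mm, so the bore is over the pin. I'll lower further.

Request:
{"api": "arm_command", "payload": {"series": [[0,0,-0.04,0,0,0],[0,0,-0.04,0,0,0],[0,0,0,0,0,0],[0,0,0,0,0,0]]}}

```text
t: 22.32
tool_pos: [0.4978, -0.1803, 0.1254]
tool_rot: [0.655, 0.756, -0.0, 0.0]
wrist_force: [0.8, 1.1, -2.7]
width: 0.153
finger_force: 58.8
```

Request:
{"api": "arm_command", "payload": {"series": [[0,0,-0.04,0,0,0],[0,0,-0.03,0,0,0],[0,0,0,0,0,0],[0,0,0,0,0,0]]}}

```text
t: 22.82
tool_pos: [0.4978, -0.1802, 0.1236]
tool_rot: [0.655, 0.756, 0.0, 0.0]
wrist_force: [-1.4, -0.0, 4.0]
width: 0.153
finger_force: 59.7
```

Request:
{"api": "arm_command", "payload": {"series": [[0,0,-0.04,0,0,0],[0,0,-0.04,0,0,0],[0,0,-0.03,0,0,0],[0,0,0,0,0,0],[0,0,0,0,0,0]]}}

```text
t: 23.45
tool_pos: [0.4978, -0.1803, 0.1204]
tool_rot: [0.655, 0.756, 0.0, 0.0]
wrist_force: [-1.8, 0.8, 8.4]
width: 0.151
finger_force: 60.4
```

Request:
{"api": "arm_command", "payload": {"series": [[0,0,-0.03,0,0,0],[0,0,0,0,0,0],[0,0,0,0,0,0]]}}

```text
t: 23.82
tool_pos: [0.4978, -0.1803, 0.1198]
tool_rot: [0.655, 0.756, 0.0, 0.0]
wrist_force: [-3.3, 0.8, 11.9]
width: 0.152
finger_force: 60.8
```

Request:
{"api": "arm_command", "payload": {"series": [[0,0,-0.03,0,0,0],[0,0,0,0,0,0],[0,0,0,0,0,0]]}}

```text
t: 24.2
tool_pos: [0.4977, -0.1803, 0.1198]
tool_rot: [0.655, 0.756, 0.001, 0.0]
wrist_force: [-5.8, 2.6, 21.8]
width: 0.148
finger_force: 62.3
```

Request:
{"api": "arm_command", "payload": {"series": [[0,0,-0.02,0,0,0],[0,0,0,0,0,0],[0,0,0,0,0,0],[0,0,0,0,0,0]]}}

```text
t: 24.7
tool_pos: [0.4977, -0.1803, 0.1198]
tool_rot: [0.655, 0.756, 0.001, 0.001]
wrist_force: [-7.9, 4.6, 30.1]
width: 0.151
finger_force: 63.2
```

Request:
{"api": "arm_command", "payload": {"series": [[0,0,0.01,0,0,0],[0,0,0,0,0,0],[0,0,0,0,0,0],[0,0,0,0,0,0]]}}

```text
t: 25.2
tool_pos: [0.4977, -0.1803, 0.1198]
tool_rot: [0.655, 0.756, 0.001, 0.0]
wrist_force: [-6.8, 3.3, 25.0]
width: 0.148
finger_force: 62.8
```

```bash
python3 - <<'E'
from h import *
a=manip.snapshot("side")[:,:,::-1];b=manip.snapshot("top")[:,:,::-1]
f=lambda i,u,v,r:cv2.resize(i[v-r:v+r,u-r:u+r],(400,400),interpolation=cv2.INTER_CUBIC)
cv2.imwrite("pics/g7.png",np.hstack([f(a,315,172,25),f(b,317,187,25)]))
E
```

```text
(no output)
```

View pics/g7.png

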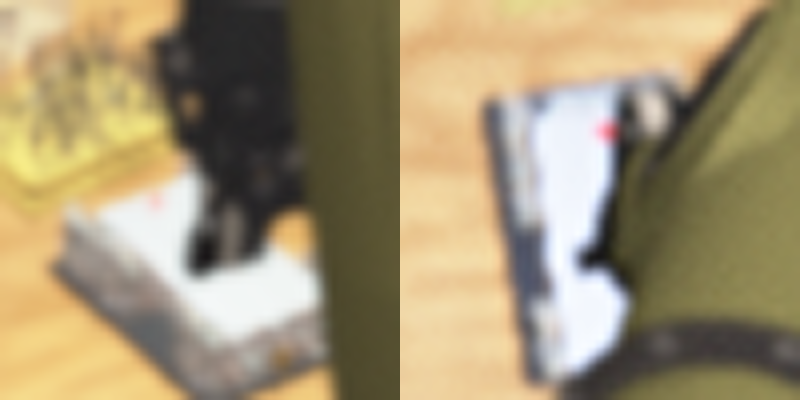

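The cover sits flush between the cheeks, with the red dot at the pin end (side view (155,203)). It is still held pressed with about 25 N, so I'm handing the job in.

```bash
python3 -c "
from station import manip
print(manip.finish_job())"
```

```text
the job is handed in; nothing more can be done
None
```

I handed the job in at about 25 s: the bar is in the nest, and the cover is over the pin, flush and still held down with about 25 N. The hand-in gave no verdict.

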